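# Balance the centrifuge rotor

## Task

The six-place centrifuge rotor is loaded out of balance: no tube faces its equal. Rearrange the tubes so that every bucket holds one tube, standing upright on the bucket's floor, and each tube sits straight across the rotor from the other tube with the same cap colour; a free hole of the white rack may serve to park a tube on the way. Keep the tubes upright, and leave the green-capped tube in the rack and the purple slide case where they are.

Things in the scene. Friction and masses are not known exactly. Their poses are not given: they have to be found in the camera images.
- blue_1: one of the two blue-capped sample tubes (the two are alike and interchangeable; same cap colour = same weight): upright screw-cap tube, flat foot, 100 mm tall, body 22 mm wide, blue cap 25 mm wide over the top 22 mm (grip it by the cap), under 50 g. Origin: centre of its underside; z up along the tube
- blue_2: one of the two blue-capped sample tubes (the two are alike and interchangeable; same cap colour = same weight): upright screw-cap tube, flat foot, 100 mm tall, body 22 mm wide, blue cap 25 mm wide over the top 22 mm (grip it by the cap), under 50 g. Origin: centre of its underside; z up along the tube
- red_1: one of the two red-capped sample tubes (the two are alike and interchangeable; same cap colour = same weight): upright screw-cap tube, flat foot, 100 mm tall, body 22 mm wide, red cap 25 mm wide over the top 22 mm (grip it by the cap), under 50 g. Origin: centre of its underside; z up along the tube
- red_2: one of the two red-capped sample tubes (the two are alike and interchangeable; same cap colour = same weight): upright screw-cap tube, flat foot, 100 mm tall, body 22 mm wide, red cap 25 mm wide over the top 22 mm (grip it by the cap), under 50 g. Origin: centre of its underside; z up along the tube
- yellow_1: one of the two yellow-capped sample tubes (the two are alike and interchangeable; same cap colour = same weight): upright screw-cap tube, flat foot, 100 mm tall, body 22 mm wide, yellow cap 25 mm wide over the top 22 mm (grip it by the cap), under 50 g. Origin: centre of its underside; z up along the tube
- yellow_2: one of the two yellow-capped sample tubes (the two are alike and interchangeable; same cap colour = same weight): upright screw-cap tube, flat foot, 100 mm tall, body 22 mm wide, yellow cap 25 mm wide over the top 22 mm (grip it by the cap), under 50 g. Origin: centre of its underside; z up along the tube
- rotor: fixed metal centrifuge rotor, nut at its hub 75 mm high; six round buckets, all full, on a circle of 56 mm radius at 0, 60, ... 300 degrees from its x axis (z up). Bucket: bore 31, outside 38, rim 58 and flat floor 16 mm above the bench (a tube's underside stands there, cap top then at 116 mm). Origin: its axis, on the bench. A fixed pipette stand, 140 mm high, begins beyond it at x = 0.57 m
- rack: fixed white plastic tube rack, 96 x 96 mm, 50 mm high, with four square 31 mm holes at (+-25, +-25) mm in its own x and y; tubes stand on its base plate, 6 mm above the bench. The hole at (-25, -25) mm holds the green-capped tube, the other three are free. Origin: centre of its underside on the bench, z up
- green_tube: green-capped tube of the same shape and size, standing in the rack; it is not part of the run and stays there. Origin: centre of its underside
- slide_case: flat purple plastic slide case, 73 x 86 mm, 20 mm high, lying on the bench near its front edge; to be left alone. Origin: centre of its underside

How it is judged:
By the outcome, as a careful person would: the job done as asked, in the order asked, and still so for the second after the job is handed in, with the robot touching nothing.
It also fails if it takes over 109 s, if anything falls off the work surface, if the arm or the gripper's body presses on something with over 40 N, if the wrist force passes 120 N, or if a joint passes its speed limit or range.

## Robot

A 6-joint arm with a two-finger parallel gripper is mounted at the origin on a cart in front of the work surface, level with it; the furniture and walls round the work are solid. World frame = base frame: x ahead of the robot, y to its left, z up, the work surface at z = 0. Lengths are in m, angles in rad, forces in N, time in s.
With the tool pointing down it reaches from about 0.375 to 0.9 m from the base axis. Payload 3.1 kg.
Tool frame: the origin (TCP) lies at the very end of the fingers, on their centre line; the grasp point (between the pads) lies 19 mm behind it; z points along the fingers, y is the line along which they close (so a half turn about z gives the same grasp; the last joint's range is limited). The gripper opens to 85 mm and grips with 20 to 120 N. Pads are 22 mm wide; open, the fingers measure 114 mm over their backs; the gripper's body (76 mm by 85 mm) begins 54 mm behind the grasp point. The pads swing forward as they close: fully open they stand 13 mm farther back than shut.
Start: joints at [-1.496, 0.527, 1.433, -0, 1.181, -0.178], TCP at [0.156, -0.605, 0.231] pointing down, gripper open.
Joint ranges: [-3.08, 3.08], [-0.75, 2.2], [0.22, 2.44], [-1.43, 4.57], [0, 2.65], [-2.85, 2.85]. Speed limits (rad/s): [2.79, 2.79, 3.14, 3.14, 3.14, 3.14].

## Interface

Orientations are given as a 3x3 rotation matrix whose columns are the frame's x, y, z axes.
In Python, from workcell import r gives the robot as it stands. The module is installed in compiled form; this text tells all that it offers.
- The arm moves only by the shell command python3 -m crank 'ROWS' [OPENING] [FORCE]. ROWS is JSON, a list that holds one entry, the list of rows, each a list of 6 numbers: the shift along the tool's x, y, z scaled (see below), then the turn, a rotation vector about the tool's x, y, z scaled (see below). A call has 1 to 10 rows; each row shifts and turns the commanded pose from where the row before left it, along the tool's axes as they then stand; what a row does not reach is not made up. The controller multiplies each number of a shift by 0.02 m and each number of a turn by 6 degrees. A row lasts 1/10 s, in which the tool goes at most 50 mm and 8.59 degrees, less where a joint would pass 70% of its speed; a pose out of reach is approached as far as the arm can. A call with a number of a shift or a turn outside -1 to 1 is refused whole. A call with a gripper value outside its range is refused whole. OPENING is the opening, from 0 (shut) to 1 (fully open), set as the call begins (- or left out, the last holds). The fingers move at their own pace and stop on an object; FORCE is the grip in N (left out, the last holds). Time passes only in rows, so rows that do not move let the fingers close. It gives the time, the measured TCP pose, the force, the opening and the grip force at its end, in the units of the state.
- r.get_state(): the state, without advancing time (a new reading comes with each control period).
- r.grab_frame(name): name is "side" or "top" or "wrist"; returns the picture (480x640x3 uint8, red, green, blue); there is no depth.
- r.camera_model(name): a dict with "camera_matrix" (3x3 intrinsics, pixels), "world_to_cam" (4x4, takes a point from world to camera coordinates); the wrist camera has in their place "T_tool_cam" (4x4, takes a point from camera to tool coordinates, whose origin is the TCP and whose axes are the flange's). Camera axes: x right, y up, looking along -z (the intrinsics and any distortion apply to the point x, -y, -z); pixel columns grow to the right and rows downward; lengths in m; the calibration is good to about 2 mm. A picture is of the moment at which its call begins: read the wrist's pose just before it. camera_model takes no time and is no camera call.
- r.job_done(): hands the job in; it is judged then, once.
The state is a dict: "t": time; "joint_positions": joint angles; "joint_velocities": joint speeds; "joint_efforts": joint torques, N m; "tcp_pos": TCP position; "tool_rot": TCP orientation; "wrist_force": force on the tool from outside, world axes, zero at the start; "torque": the same for the moment, N m; "width": finger opening in m; "grasp_force": force on a finger pad.
Only numpy, scipy, OpenCV 4.12 (cv2) and the standard library are available. Lean on these libraries where they do the work, as an engineer would, in place of code of your own. Each camera call takes 0.05 s, during which the arm holds its last target. There are 200 camera calls.

## Working session

There is one attempt and no reset: what is moved stays moved. The work goes in short steps, Python scripts to look and compute and a shell command to move; the robot and the scene stay as the last step left them, time stands still between calls to the robot, and variables do not carry over. Pictures are saved under pics/ and viewed, at most 14 in all, crops included, and the job is handed in when it is done.

```bash
mkdir -p pics; python3 - <<'E'
from workcell import r
import cv2, numpy as np
s=r.get_state()
print({k:np.round(v,3).tolist() for k,v in s.items()})
for n in ("top","side"):
    cv2.imwrite(f"pics/{n}0.png",r.grab_frame(n)[:,:,::-1])
    m=r.camera_model(n); print({k:np.round(v,3).tolist() if not isinstance(v,str) else v for k,v in m.items()})
print({k:np.round(v,3).tolist() for k,v in r.camera_model("wrist").items()})
E
```

```text
{'t': 0.0, 'joint_positions': [-1.496, 0.528, 1.434, -0.0, 1.181, -0.179], 'joint_velocities': [0.0, 0.0, 0.0, -0.0, -0.001, -0.0], 'joint_efforts': [-0.001, -44.235, -17.803, -0.0, 0.008, 0.0], 'tcp_pos': [0.156, -0.604, 0.23], 'tool_rot': [[0.968, 0.25, -0.0], [0.25, -0.968, 0.002], [0.0, -0.002, -1.0]], 'wrist_force': [-0.48, -0.391, -0.26], 'torque': [0.02, -0.003, -0.017], 'grasp_force': 0.0, 'width': 0.085}
{'camera_matrix': [[560.917, 0.0, 320.149], [0.0, 560.917, 240.277], [0.0, 0.0, 1.0]], 'world_to_cam': [[0.002, -0.999, -0.032, -0.105], [0.997, -0.0, 0.074, -0.446], [-0.074, -0.032, 0.997, -0.868], [0.0, 0.0, 0.0, 1.0]]}
{'camera_matrix': [[553.66, 0.0, 323.624], [0.0, 553.66, 233.005], [0.0, 0.0, 1.0]], 'world_to_cam': [[0.999, -0.034, -0.016, -0.475], [0.031, 0.492, 0.87, 0.003], [-0.022, -0.87, 0.493, -0.961], [0.0, 0.0, 0.0, 1.0]]}
{'camera_matrix': [[332.5, 0.0, 320.764], [0.0, 332.5, 242.05], [0.0, 0.0, 1.0]], 'T_tool_cam': [[-0.0, 0.946, 0.325, 0.084], [1.0, -0.0, 0.001, 0.001], [0.001, 0.325, -0.946, -0.141], [0.0, 0.0, 0.0, 1.0]]}
```

View pics/top0.png

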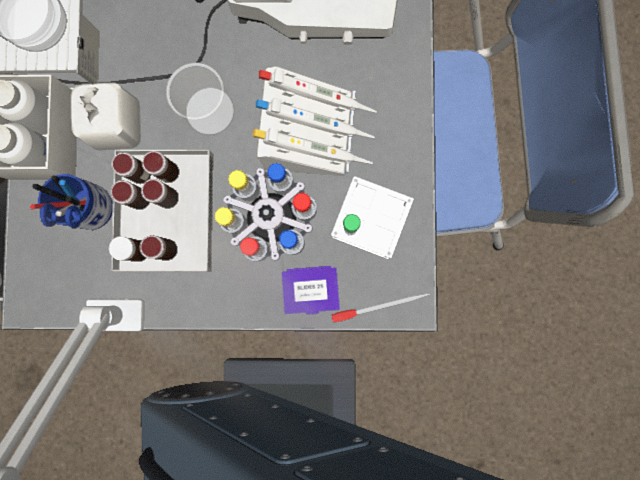

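View pics/side0.png

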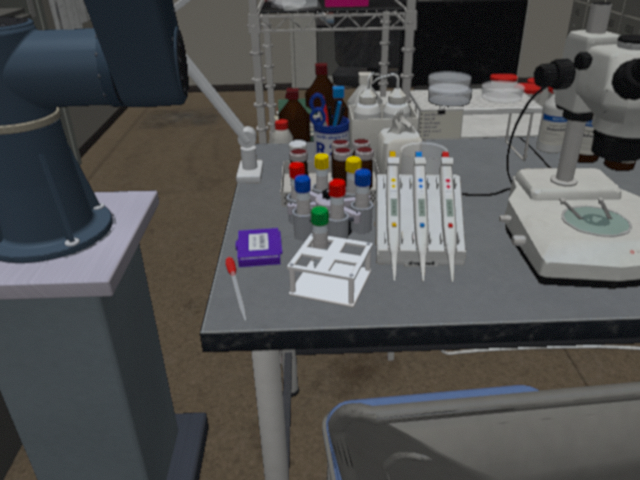

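The top view shows the rotor with its hub near (268,213). Clockwise from the top, the caps are blue (277,172), red (303,202), blue (289,240), red (249,246), yellow (224,216) and yellow (237,179). The rack is at (372,217) with green at (352,223), and the side view agrees with this layout.

Four moves fix it:
1. Red (249,246) to the rack.
2. Blue (289,240) to red's place.
3. Yellow (224,216) to blue's place.
4. Red to yellow's place.

Next I measure positions.

```bash
cat > h.py <<'E'
from workcell import r
import cv2, numpy as np
def cam(n,s=None):
    m=r.camera_model(n)
    if n=="wrist":
        T=np.eye(4); T[:3,:3]=s["tool_rot"]; T[:3,3]=s["tcp_pos"]
        return m["camera_matrix"], T@np.array(m["T_tool_cam"])
    return m["camera_matrix"], np.linalg.inv(m["world_to_cam"])
def ray(n,uv,s=None):
    K,T=cam(n,s); d=np.linalg.inv(K)@[uv[0],uv[1],1]
    return T[:3,3], T[:3,:3]@(d*[1,-1,-1])
def onplane(n,uv,z,s=None):
    o,d=ray(n,uv,s); return o+d*(z-o[2])/d[2]
def twoview(a,b):   # rays -> nearest midpoint, gap
    (o1,d1),(o2,d2)=a,b
    t=np.linalg.lstsq(np.c_[d1,-d2],o2-o1,rcond=None)[0]
    p,q=o1+t[0]*d1,o2+t[1]*d2; return (p+q)/2,np.linalg.norm(p-q)
def pix(n,p,s=None):
    K,T=cam(n,s); c=np.linalg.inv(T)@np.r_[p,1]; c=K@(c[:3]*[1,-1,-1]); return c[:2]/c[2]
HUE=dict(red=[(0,6),(175,180)],yellow=[(22,35)],green=[(50,80)],blue=[(103,118)])
def caps(img,col,roi,amin=60):
    u0,v0,u1,v1=roi; hsv=cv2.cvtColor(img,cv2.COLOR_RGB2HSV)[v0:v1,u0:u1]
    m=sum(cv2.inRange(hsv,(a,150,70),(b,255,255)) for a,b in HUE[col])
    n,_,st,c=cv2.connectedComponentsWithStats(m.astype(np.uint8))
    return [(c[i]+[u0,v0],int(st[i,4])) for i in range(1,n) if st[i,4]>=amin]
E
python3 - <<'E'
from h import *
img=cv2.imread("pics/top0.png")[:,:,::-1].copy(); sd=cv2.imread("pics/side0.png")[:,:,::-1].copy()
print("cam",cam("top")[1][:3,3].round(3))
P=[]
for col in HUE:
    for uv,a in caps(img,col,(205,155,365,265)):
        z=.104 if col=="green" else .114
        p=onplane("top",uv,z); print(col,uv.round(1),a,p.round(4),"side px",pix("side",p).round(0))
        if col!="green": P.append(p[:2])
    print(" side",[(u.round(1).tolist(),a) for u,a in caps(sd,col,(280,145,380,235),40)])
P=np.array(P); c=P.mean(0); print("centre",c,np.linalg.norm(P-c,axis=1).round(4),np.degrees(np.arctan2(*(P-c).T[::-1])).round(1))
# rack: white blob top at z=.05
g=cv2.cvtColor(img,cv2.COLOR_RGB2HSV); m=cv2.inRange(g,(0,0,190),(180,40,255)); m[:, :325]=0; m[:172]=0; m[265:]=0; m[:,420:]=0
cs=max(cv2.findContours(m,0,2)[0],key=cv2.contourArea); b=cv2.minAreaRect(cs); print(b)
Q=np.array([onplane("top",q,.05)[:2] for q in cv2.boxPoints(b)]); print(Q.round(4),Q.mean(0),np.linalg.norm(Q-np.roll(Q,1,0),axis=1))
cv2.imwrite("pics/rack.png",cv2.resize(img[165:270,320:425,::-1],None,fx=5,fy=5))
E
```

```text
cam [ 0.381 -0.133  0.895]
red [301.5 201.8] 263 [ 0.4928 -0.082   0.114 ] side px [335. 183.]
red [249.  245.4] 226 [ 0.4314 -0.0085  0.114 ] side px [296. 165.]
 side [([296.2, 168.2], 193), ([336.9, 187.2], 281)]
yellow [240.1 181.3] 94 [0.5223 0.0051 0.114 ] side px [350. 161.]
 side [([321.3, 160.8], 200), ([352.5, 163.5], 227)]
 side [([319.2, 215.3], 256)]
blue [276.2 172.3] 255 [ 0.5349 -0.0459  0.114 ] side px [361. 173.]
blue [287.8 238.7] 251 [ 0.4409 -0.063   0.114 ] side px [301. 179.]
 side [([362.6, 177.0], 245), ([302.1, 183.5], 233)]
centre [ 0.48444905 -0.03886001] [0.0439 0.0611 0.058  0.0509 0.0498] [ -79.   150.2   49.3   -8.  -151. ]
((371.6000061035156, 217.30003356933594), (64.7021484375, 65.90364074707031), 20.85445785522461)
[[ 0.4489 -0.1206]
 [ 0.5429 -0.1562]
 [ 0.5073 -0.2474]
 [ 0.4142 -0.2114]] [ 0.47834033 -0.18386983] [0.09722582 0.10050531 0.09788867 0.09985656]
```

View pics/rack.png

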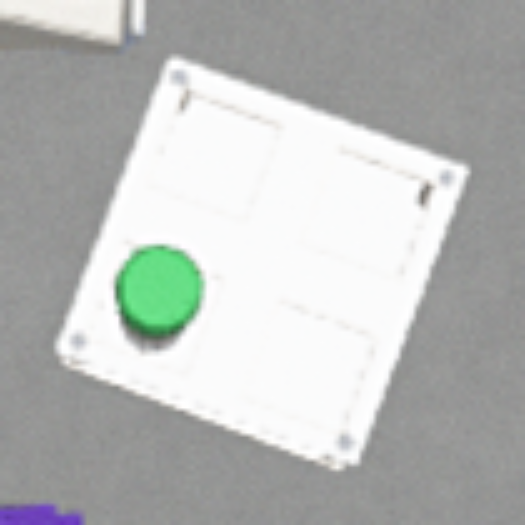

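The crop shows the rack as a square, turned about 21°. Its screws are at crop (179,76), (447,178), (78,341) and (345,441). The green cap is at bottom left and the other three holes are free. Next I fix the yellow mask and fit the rotor and the rack.

```bash
python3 - <<'E'
from h import *
from scipy.optimize import least_squares
img=cv2.imread("pics/top0.png")[:,:,::-1].copy()
hsv=cv2.cvtColor(img,cv2.COLOR_RGB2HSV); print(hsv[178,236],hsv[216,224])
HUE["yellow"]=[(20,36)]
import h
u=[]
hs=cv2.inRange(hsv,(20,110,90),(36,255,255)); hs[:,:205]=0; hs[:165]=0; hs[235:]=0; hs[:,255:]=0
n,_,st,c=cv2.connectedComponentsWithStats(hs); print(st[1:,4],c[1:].round(1))
U={"E":None,"F":None}
for i in range(1,n):
    if st[i,4]>60: U["F" if c[i][1]<198 else "E"]=c[i]
U.update(A=np.array([276.2,172.3]),B=np.array([301.5,201.8]),C=np.array([287.8,238.7]),D=np.array([249.,245.4]))
P={k:onplane("top",U[k],.114)[:2] for k in "ABCDEF"}
for k in P: print(k,P[k].round(4))
# fit: A at th, going clockwise seen from above => -60 deg each
def pts(v): a=v[2]-np.arange(6)*np.pi/3; return np.c_[v[0]+.056*np.cos(a),v[1]+.056*np.sin(a)]
M=np.array([P[k] for k in "ABCDEF"])
f=least_squares(lambda v:(pts(v)-M).ravel(),[.483,-.027,-.5])
print("rotor",f.x[:2].round(4),np.degrees(f.x[2]).round(1),"res mm\n",(f.fun.reshape(6,2)*1000).round(1))
for k,p in zip("ABCDEF",pts(f.x)): print(k,p.round(4))
print("hub px pred",pix("top",[*f.x[:2],.075]),pix("side",[*f.x[:2],.075]))
S=[onplane("top",np.array(q)/5+[320,165],.05)[:2] for q in [(179,76),(447,178),(345,441),(78,341)]]
S=np.array(S); c=S.mean(0); print("rack",c.round(4),np.linalg.norm(S-np.roll(S,1,0),axis=1).round(4))
for n,s in zip(["TL","TR","BR","BL"],S): d=(s-c)/np.linalg.norm(s-c); print(n,(c+d*.025*2**.5).round(4))
g=[caps(img,"green",(325,200,375,245))]; print(g); print("green",[onplane("top",a[0],.104) for a in g[0]], hsv[223,352])
cv2.imwrite("pics/rotor.png",cv2.resize(img[155:270,205:325,::-1],None,fx=5,fy=5))
E
```

```text
[ 30 140 251] [ 30 130 251]
[287 282] [[237.8 179.5]
 [224.1 216.2]]
A [ 0.5349 -0.0459]
B [ 0.4928 -0.0819]
C [ 0.4408 -0.063 ]
D [ 0.4314 -0.0085]
E [0.4727 0.0272]
F [0.5248 0.0084]
rotor [ 0.4829 -0.0273] -19.7 res mm
 [[ 0.7 -0.2]
 [ 0.1 -0.4]
 [-0.6 -0.6]
 [-1.2  0.1]
 [ 0.2  0.6]
 [ 0.8  0.5]]
A [ 0.5357 -0.0461]
B [ 0.493  -0.0824]
C [ 0.4402 -0.0635]
D [ 0.4302 -0.0084]
E [0.4729 0.0278]
F [0.5256 0.009 ]
hub px pred [266.22460716 212.30604176] [327.83496439 190.89815111]
rack [ 0.479  -0.1852] [0.0865 0.0867 0.0855 0.0857]
TL [ 0.5113 -0.1708]
TR [ 0.4932 -0.2176]
BR [ 0.4468 -0.1996]
BL [ 0.4645 -0.1529]
[[]]
green [] [ 68 134 224]
```

View pics/rotor.png

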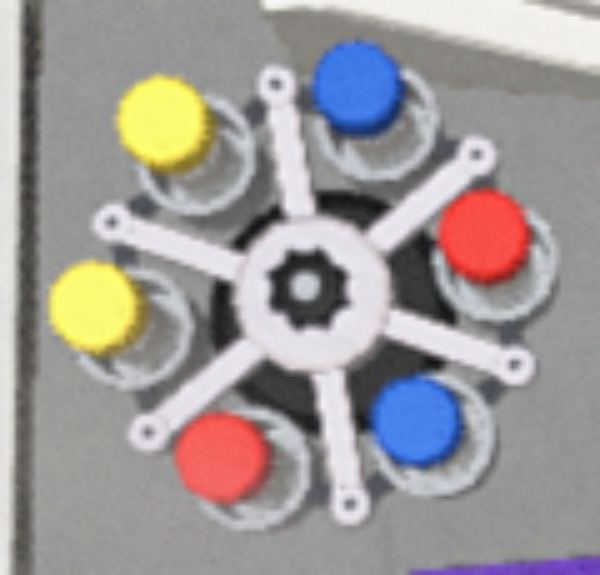

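The crop confirms the fit. The hub is predicted at (266.2,212.3) and seen at (266,212.6), the six caps lie within 1.2 mm of the 56 mm circle, and the bores sit below each cap. Next I turn the tool so it closes radially at D, which also suits the rack's bottom-right hole.

```bash
cat > go.py <<'E'
import sys; from h import *
from scipy.spatial.transform import Rotation as Ro
# python3 go.py x y z closing_angle_deg : remaining turn (units), shift in target-tool axes (units)
x,y,z,a=map(float,sys.argv[1:]); s=r.get_state()
a=np.radians(a); Y=np.array([np.cos(a),np.sin(a),0]); Z=np.array([0,0,-1.]); R=np.c_[np.cross(Y,Z),Y,Z]
rv=np.degrees(Ro.from_matrix(np.array(s["tool_rot"]).T@R).as_rotvec())/6
d=np.array([x,y,z])-s["tcp_pos"]
print("t",round(s["t"],2),"tcp",np.round(s["tcp_pos"],4),"turn",rv.round(2),"shift",(R.T@d/.02).round(2),"now-axes",(np.array(s["tool_rot"]).T@d/.02).round(2),"w",round(s["width"],4),"F",np.round(s["wrist_force"],1),"q",np.round(s["joint_positions"],2))
E
python3 go.py .4314 -.0085 .23 -19.7
python3 -m crank '[[[0,0,0,0,0,-1],[0,0,0,0,0,-1],[0,0,0,0,0,-1],[0,0,0,0,0,-1],[0,0,0,0,0,-1],[0,0,0,0,0,-1],[0,0,0,0,0,-1],[0,0,0,0,0,-1],[0,0,0,0,0,-1],[0,0,0,0,0,-0.3]]]' 0.6
python3 go.py .4314 -.0085 .23 -19.7
```

```text
t 0.1 tcp [ 0.1563 -0.6045  0.2304] turn [-0.02 -0.01 -9.3 ] shift [3.269e+01 2.900e+00 2.000e-02] now-axes [ 20.77 -25.41   0.08] w 0.0854 F [ 0.8  0.3 -0.7] q [-1.5   0.53  1.43  0.    1.18 -0.18]
t: 1.1
tcp_pos: [0.1563, -0.6047, 0.2307]
tool_rot: [[0.335, 0.942, -0.0], [0.942, -0.335, 0.001], [0.001, -0.001, -1.0]]
wrist_force: [0.1, 0.8, -0.4]
width: 0.0513
grasp_force: 0.0
t 1.1 tcp [ 0.1563 -0.6047  0.2307] turn [-0.01 -0.01  0.02] shift [32.7   2.9   0.04] now-axes [32.69  2.97  0.08] w 0.0513 F [ 0.1  0.8 -0.4] q [-1.5   0.53  1.43  0.    1.18 -1.15]
```

```bash
python3 -m crank '[[[1,0.1,0,0,0,0],[1,0.1,0,0,0,0],[1,0.1,0,0,0,0],[1,0.1,0,0,0,0],[1,0.1,0,0,0,0],[1,0.1,0,0,0,0],[1,0.1,0,0,0,0],[1,0.1,0,0,0,0],[1,0.1,0,0,0,0],[1,0.1,0,0,0,0]]]' | head -2
python3 -m crank '[[[1,0.1,0,0,0,0],[1,0.1,0,0,0,0],[1,0.1,0,0,0,0],[1,0.1,0,0,0,0],[1,0.1,0,0,0,0],[1,0.1,0,0,0,0],[1,0.1,0,0,0,0],[1,0.1,0,0,0,0],[1,0.1,0,0,0,0],[1,0.1,0,0,0,0]]]' | head -2
python3 -m crank '[[[1,0.1,0,0,0,0],[1,0.1,0,0,0,0],[1,0.1,0,0,0,0],[1,0.1,0,0,0,0],[1,0.1,0,0,0,0],[1,0.1,0,0,0,0],[1,0.1,0,0,0,0],[1,0.1,0,0,0,0],[1,0.1,0,0,0,0],[1,0,0,0,0,0]]]' | head -2
python3 go.py .4314 -.0085 .23 -19.7
```

```text
t: 2.1
tcp_pos: [0.243, -0.4224, 0.2311]
t: 3.1
tcp_pos: [0.3293, -0.2406, 0.2314]
t: 4.1
tcp_pos: [0.4136, -0.0585, 0.2314]
t 4.1 tcp [ 0.4136 -0.0585  0.2314] turn [ 0.01  0.   -0.  ] shift [ 2.65 -0.01  0.07] now-axes [ 2.65 -0.01  0.07] w 0.0511 F [-0.4  0.1  0.4] q [-0.41  0.25  1.93  0.    0.97 -0.07]
```

```bash
python3 -m crank '[[[1,0,0,0,0,0],[1,0,0,0,0,0],[0,0,0,0,0,0],[0,0,0,0,0,0]]]' | head -2
python3 go.py .4314 -.0085 .23 -19.7
python3 - <<'E'
from h import *
s=r.get_state(); im=r.grab_frame("wrist"); cv2.imwrite("pics/w1.png",im[:,:,::-1])
for k,p in dict(A=[.5357,-.0461],C=[.4402,-.0635],D=[.4314,-.0085],E=[.4729,.0278],F=[.5256,.009],B=[.493,-.0824]).items(): print(k,pix("wrist",[*p,.116],s).round(1))
for c in ("red","blue","yellow"):
    for uv,a in caps(im,c,(0,0,640,480),300): print(c,uv.round(1),a,onplane("wrist",uv,.114,s).round(4))
E
```

```text
t: 4.5
tcp_pos: [0.4265, -0.0217, 0.2313]
t 4.5 tcp [ 0.4265 -0.0217  0.2313] turn [-0.    0.    0.01] shift [0.7  0.01 0.07] now-axes [0.7  0.01 0.06] w 0.0513 F [ 0.   0.1 -0.7] q [-0.31  0.26  1.9  -0.    0.98  0.03]
A [459.4 220.4]
C [352.  275.9]
D [320.3 219.9]
E [356.1 157.8]
F [430.8 157.8]
B [418.4 276. ]
red [322.3 215.9] 830 [ 0.4339 -0.0064  0.114 ]
red [417.9 269.2] 843 [ 0.4944 -0.0772  0.114 ]
blue [457.3 215.6] 967 [ 0.5356 -0.0424  0.114 ]
blue [354.2 269.4] 794 [ 0.4437 -0.0593  0.114 ]
yellow [422.7 153.1] 364 [0.5212 0.014  0.114 ]
yellow [533.  173.5] 420 [ 0.5973 -0.0291  0.114 ]
```

View pics/w1.png

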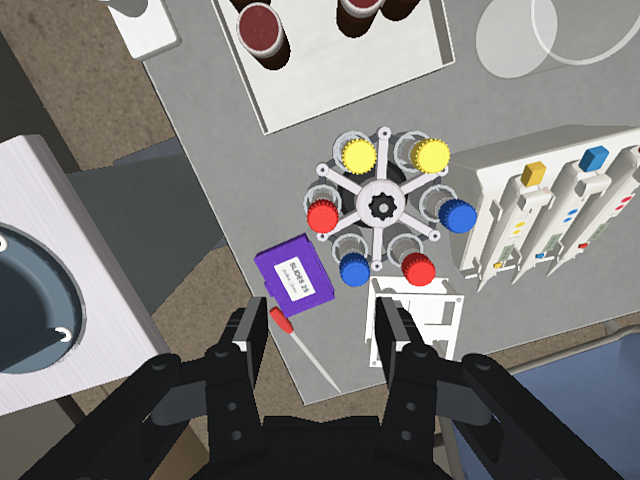

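The wrist view shows the red cap D at (322,216) between the open fingers' line, about 4 px above its predicted spot. The slide case is below left. The hub at (382,206) serves as a check that the cap sides don't bias.

```bash
python3 - <<'E'
from h import *
s=r.get_state(); im=cv2.imread("pics/w1.png")
print("hub wrist",onplane("wrist",(382,206.5),.075,s).round(4))
print(twoview(ray("top",(249,245.4)),ray("wrist",(322.3,215.9),s)))
g=cv2.cvtColor(im,cv2.COLOR_BGR2HSV)[204:230,308:338]
m=sum(cv2.inRange(g,(a,150,225),(b,255,255)) for a,b in [(0,6),(175,180)]).astype(np.uint8)
c=max(cv2.findContours(m,0,2)[0],key=cv2.contourArea); e=cv2.fitEllipse(c); print(e, onplane("wrist",(e[0][0]+308,e[0][1]+204),.116,s).round(4))
E
```

```text
hub wrist [ 0.4848 -0.0264  0.075 ]
(array([ 0.43259675, -0.0079211 ,  0.10847058]), np.float64(0.001691952310240377))
((13.970492362976074, 14.625621795654297), (26.77173614501953, 27.595069885253906), 113.83552551269531) [ 0.433  -0.0084  0.116 ]
```

```bash
python3 -m crank '[[[0.7,0.05,0,0,0,0],[0,0,1,0,0,0],[0,0,1,0,0,0],[0,0,1,0,0,0],[0,0,1,0,0,0],[0,0,1,0,0,0],[0,0,0.5,0,0,0],[0,0,0,0,0,0],[0,0,0,0,0,0]]]' | head -2
python3 go.py .4325 -.0082 .088 -19.7
python3 - <<'E'
from h import *
im=np.vstack([cv2.resize(r.grab_frame("side")[120:260,230:440],None,fx=3,fy=3,interpolation=2)]); cv2.imwrite("pics/s1.png",im[:,:,::-1])
E
```

```text
t: 5.45
tcp_pos: [0.4328, -0.0098, 0.1216]
t 5.45 tcp [ 0.4328 -0.0098  0.1216] turn [ 0.    0.   -0.01] shift [ 0.07 -0.04  1.68] now-axes [ 0.07 -0.04  1.68] w 0.0514 F [ 0.7 -0.3 -0.2] q [-0.28  0.47  2.01 -0.    0.66  0.06]
```

View pics/s1.png

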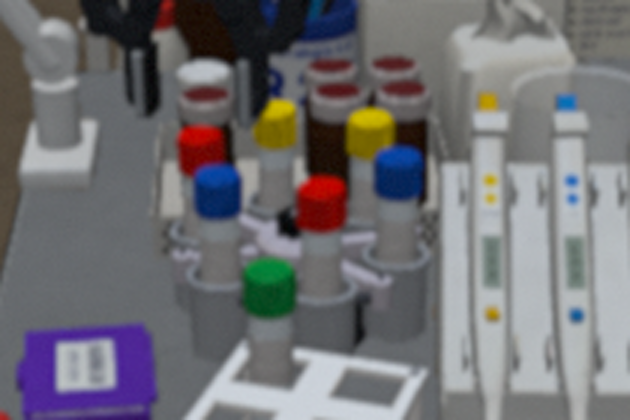

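The side crop shows the fingertips at (145,110) and (248,120), either side of and above the red cap D at (203,150), clear of the neighbours. I descend and grip.

```bash
python3 -m crank '[[[0,0,0.9,0,0,0],[0.05,0,0.8,0,0,0],[0,0,0,0,0,0],[0,0,0,0,0,0]]]' | tail -6
python3 -m crank '[[[0,0,0,0,0,0],[0,0,0,0,0,0],[0,0,0,0,0,0],[0,0,0,0,0,0],[0,0,0,0,0,0],[0,0,0,0,0,0],[0,0,0,0,0,0]]]' 0 25
python3 -m crank '[[[0,0,-0.5,0,0,0],[0,0,-1,0,0,0],[0,0,-1,0,0,0],[0,0,-1,0,0,0],[0,0,-1,0,0,0],[0,0,-1,0,0,0],[0,0,-1,0,0,0],[0,0,0,0,0,0],[0,0,0,0,0,0]]]'
python3 go.py .4477 -.1993 .22 -19.7
```

```text
t: 5.9
tcp_pos: [0.4333, -0.0085, 0.088]
tool_rot: [[0.337, 0.941, 0.001], [0.941, -0.337, -0.0], [0.0, 0.001, -1.0]]
wrist_force: [0.0, -0.4, -0.3]
width: 0.0512
grasp_force: 0.0
t: 6.6
tcp_pos: [0.4335, -0.0086, 0.0882]
tool_rot: [[0.337, 0.941, 0.002], [0.941, -0.337, -0.001], [0.0, 0.002, -1.0]]
wrist_force: [-1.9, 0.4, 7.0]
width: 0.0241
grasp_force: 24.5
t: 7.5
tcp_pos: [0.4326, -0.0083, 0.2176]
tool_rot: [[0.337, 0.941, 0.001], [0.941, -0.337, -0.0], [0.0, 0.001, -1.0]]
wrist_force: [-0.1, -0.0, -1.0]
width: 0.0239
grasp_force: 24.8
t 7.5 tcp [ 0.4326 -0.0083  0.2176] turn [ 0.01 -0.   -0.  ] shift [-8.74  3.93 -0.12] now-axes [-8.73  3.93 -0.12] w 0.0239 F [-0.1 -0.  -1. ] q [-0.28  0.29  1.91  0.    0.94  0.07]
```

```bash
python3 -m crank '[[[-1,0.4,0,0,0,0],[-1,0.4,0,0,0,0],[-1,0.5,0,0,0,0],[-1,0.5,0,0,0,0],[-1,0.5,0,0,0,0],[-1,0.5,0,0,0,0],[-1,0.5,0,0,0,0],[-1,0.4,0,0,0,0],[-0.7,0.2,0,0,0,0],[0,0,0,0,0,0]]]' | head -1
python3 -m crank '[[[0,0,1,0,0,0],[0,0,1,0,0,0],[0,0,1,0,0,0],[0,0,0.5,0,0,0],[0,0,0,0,0,0],[0,0,0,0,0,0]]]' | head -1
python3 go.py .4475 -.1993 .080 -19.7
python3 - <<'E'
from h import *
for n,(v,u) in dict(top=(160,320),side=(190,260)).items():
    cv2.imwrite(f"pics/r_{n}.png",cv2.resize(r.grab_frame(n)[v:v+120,u:u+150],None,fx=4,fy=4,interpolation=2)[:,:,::-1])
a=cv2.imread("pics/r_top.png");b=cv2.imread("pics/r_side.png");cv2.imwrite("pics/r.png",cv2.resize(np.hstack([a,b]),(800,320)))
E
```

```text
t: 8.5
t: 9.1
t 9.1 tcp [ 0.4477 -0.1982  0.1475] turn [-0. -0.  0.] shift [-0.06  0.01  3.38] now-axes [-0.06  0.01  3.38] w 0.0239 F [-0.4 -0.3  0. ] q [-0.65  0.48  1.85  0.    0.81 -0.3 ]
```

View pics/r.png

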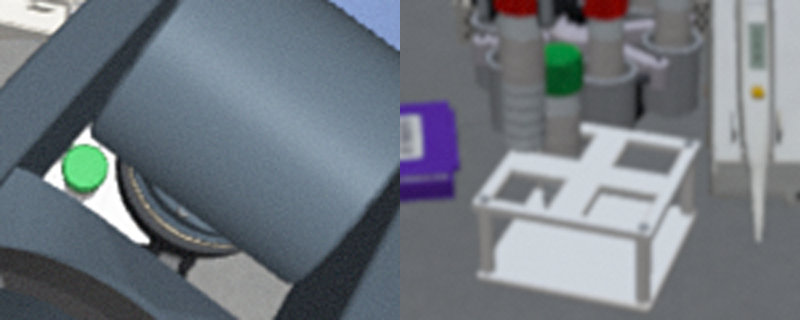

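The left half (top view) is mostly hidden by the arm. In the side half the tube's foot is near (525,150), above the rack's left hole at (528,188). I check both by projection.

```bash
python3 - <<'E'
from h import *
f=lambda p:((pix("side",p)-[260,190])*2.667+[400,0]).round(0)
print("foot",f([.4477,-.1982,.0755]),"holes TL TR BR BL",[f([*p,.05]) for p in [(.5113,-.1708),(.4932,-.2176),(.4475,-.1993),(.4645,-.1529)]])
print("corner holes BR", [f([.4475+a*.0155*.933-b*.0155*.36,-.1993-(a*.36+b*.933)*.0155,.05]) for a in(-1,1) for b in (-1,1)])
E
```

```text
foot [526. 145.] holes TL TR BR BL [array([645., 156.]), array([617., 204.]), array([527., 188.]), array([557., 142.])]
corner holes BR [array([510., 168.]), array([489., 198.]), array([565., 177.]), array([545., 208.])]
```

Both match within a few crop pixels. I lower the tube and release it.

```bash
python3 -m crank '[[[-0.05,0,0.8,0,0,0],[0,0,0.8,0,0,0],[0,0,0.8,0,0,0],[0,0,0.7,0,0,0],[0,0,0.3,0,0,0],[0,0,0,0,0,0],[0,0,0,0,0,0],[0,0,0,0,0,0]]]'
python3 -m crank '[[[0,0,0,0,0,0],[0,0,0,0,0,0],[0,0,0,0,0,0],[0,0,0,0,0,0],[0,0,0,0,0,0]]]' 0.6
python3 -m crank '[[[0,0,-1,0,0,0],[0,0,-1,0,0,0],[0,0,-1,0,0,0],[0,0,-1,0,0,0],[0,0,-1,0,0,0],[0,0,-1,0,0,0],[0,0,0,0,0,0],[0,0,0,0,0,0]]]' | head -2
python3 go.py .4412 -.0630 .2 40.3
```

```text
t: 10.0
tcp_pos: [0.4478, -0.1998, 0.0801]
tool_rot: [[0.337, 0.941, 0.002], [0.941, -0.337, -0.001], [-0.001, 0.002, -1.0]]
wrist_force: [0.0, -0.0, -0.3]
width: 0.0238
grasp_force: 24.8
t: 10.5
tcp_pos: [0.4473, -0.1995, 0.0794]
tool_rot: [[0.337, 0.941, 0.0], [0.941, -0.337, -0.0], [-0.0, 0.0, -1.0]]
wrist_force: [0.3, -0.6, -0.6]
width: 0.0513
grasp_force: 0.0
t: 11.3
tcp_pos: [0.4471, -0.1994, 0.1992]
t 11.3 tcp [ 0.4471 -0.1994  0.1992] turn [  0.   0. -10.] shift [ 5.39  4.18 -0.04] now-axes [ 6.32 -2.58 -0.04] w 0.0512 F [ 0.9 -0.3 -0.7] q [-0.65  0.39  1.8   0.    0.95 -0.3 ]
```

```bash
python3 -m crank '[[[0,0,0,0,0,-1],[0,0,0,0,0,-1],[0,0,0,0,0,-1],[0,0,0,0,0,-1],[0,0,0,0,0,-1],[0,0,0,0,0,-1],[0,0,0,0,0,-1],[0,0,0,0,0,-1],[0,0,0,0,0,-1],[0,0,0,0,0,-1]]]' | head -2
python3 -m crank '[[[0.9,0.7,0,0,0,0],[0.9,0.7,0,0,0,0],[0.9,0.7,0,0,0,0],[0.9,0.7,0,0,0,0],[0.9,0.7,0,0,0,0],[0.9,0.7,0,0,0,0],[0,0,0,0,0,0],[0,0,0,0,0,0]]]' | head -2
python3 go.py .4415 -.0626 .088 40.3
python3 - <<'E'
from h import *
s=r.get_state(); im=r.grab_frame("wrist"); cv2.imwrite("pics/w2.png",im[:,:,::-1])
hsv=cv2.cvtColor(im,cv2.COLOR_RGB2HSV)
for p,c in [((.4415,-.0626),"blue"),((.4836,.0278-.0005),"yellow"),((.4475,-.1993),"red")]:
    z=.106 if c=="red" else .116; print(c,pix("wrist",[*p,z],s).round(0))
for c in ("blue","red"):
    for uv,a in caps(im,c,(0,0,640,480),300): print(c,uv.round(1),a,onplane("wrist",uv,.11,s).round(4))
E
```

```text
t: 12.3
tcp_pos: [0.4464, -0.1989, 0.1977]
t: 13.1
tcp_pos: [0.441, -0.0625, 0.1984]
t 13.1 tcp [ 0.441  -0.0625  0.1984] turn [-0.01 -0.01  0.01] shift [-0.02  0.01  5.52] now-axes [-0.03  0.02  5.52] w 0.0509 F [ 0.8 -1.  -0. ] q [-0.39  0.34  1.9  -0.    0.9  -1.1 ]
blue [321. 251.]
yellow [455. 194.]
red [223. 366.]
blue [321.8 248.3] 1051 [ 0.4418 -0.0623  0.11  ]
blue [426.8 304.9] 1052 [ 0.5346 -0.045   0.11  ]
red [586.3  95.5] 1054 [0.5028 0.1247 0.11  ]
red [187.6 203.6] 496 [ 0.3483 -0.0979  0.11  ]
red [356.7 305. ] 1017 [ 0.493  -0.0805  0.11  ]
red [566.6 404.3] 400 [ 0.699  -0.0342  0.11  ]
```

View pics/w2.png

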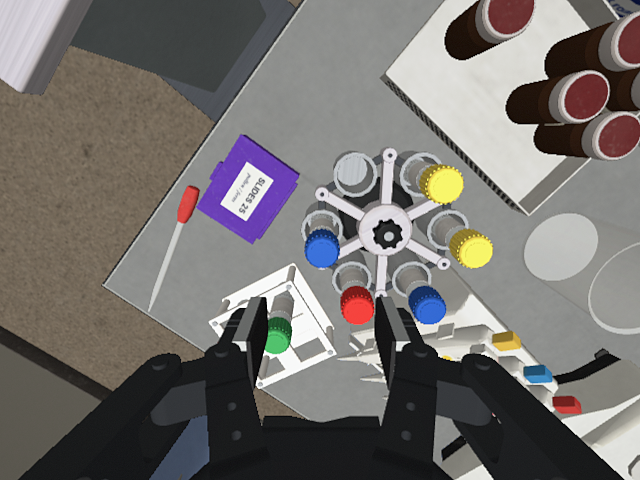

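The wrist view shows blue C at (322,248), where predicted, and the empty bucket D at (354,174). The parked red tube is hidden behind the left finger. I grip blue C and lift it.

```bash
python3 -m crank '[[[0,0,1,0,0,0],[0,0,1,0,0,0],[0,0,1,0,0,0],[0,0,1,0,0,0],[0,0,1,0,0,0],[0,0,0.5,0,0,0],[0,0,0,0,0,0],[0,0,0,0,0,0]]]' | sed -n 2,4p
python3 -m crank '[[[0,0,0,0,0,0],[0,0,0,0,0,0],[0,0,0,0,0,0],[0,0,0,0,0,0],[0,0,0,0,0,0],[0,0,0,0,0,0],[0,0,0,0,0,0]]]' 0 25
python3 -m crank '[[[0,0,-0.5,0,0,0],[0,0,-1,0,0,0],[0,0,-1,0,0,0],[0,0,-1,0,0,0],[0,0,-1,0,0,0],[0,0,-1,0,0,0],[0,0,-1,0,0,0],[0,0,0,0,0,0],[0,0,0,0,0,0]]]'
python3 - <<'E'
from h import *
T=None
# bucket D rim, wrist view w2 pose
s=dict(tcp_pos=np.array([.441,-.0625,.1984]),tool_rot=None)
a=np.radians(40.3);Y=np.array([np.cos(a),np.sin(a),0]);Z=np.array([0,0,-1.]);s["tool_rot"]=np.c_[np.cross(Y,Z),Y,Z]
print("bucketD rim",onplane("wrist",(354,174),.058,s).round(4))
E
python3 go.py .4310 -.0080 .21 -19.7
```

```text
tcp_pos: [0.4418, -0.0633, 0.0894]
tool_rot: [[-0.646, 0.763, 0.0], [0.763, 0.646, -0.0], [-0.0, 0.0, -1.0]]
wrist_force: [0.4, 0.0, 0.6]
t: 14.65
tcp_pos: [0.4422, -0.063, 0.0902]
tool_rot: [[-0.647, 0.763, 0.002], [0.763, 0.647, -0.001], [-0.002, 0.001, -1.0]]
wrist_force: [-0.2, -0.1, 6.8]
width: 0.0237
grasp_force: 25.7
t: 15.55
tcp_pos: [0.4413, -0.0626, 0.2196]
tool_rot: [[-0.647, 0.763, 0.001], [0.763, 0.647, -0.0], [-0.001, 0.0, -1.0]]
wrist_force: [-0.7, -0.5, -0.3]
width: 0.0241
grasp_force: 25.1
bucketD rim [ 0.432  -0.0089  0.058 ]
t 15.55 tcp [ 0.4413 -0.0626  0.2196] turn [ 0.01  0.   10.  ] shift [ 2.4  -1.4   0.48] now-axes [2.41 1.37 0.48] w 0.0241 F [-0.7 -0.5 -0.3] q [-0.39  0.31  1.88  0.    0.96 -1.1 ]
```

```bash
python3 -m crank '[[[0,0,0,0,0,1],[0,0,0,0,0,1],[0,0,0,0,0,1],[0,0,0,0,0,1],[0,0,0,0,0,1],[0,0,0,0,0,1],[0,0,0,0,0,1],[0,0,0,0,0,1],[0,0,0,0,0,1],[0,0,0,0,0,1]]]' | head -2
python3 -m crank '[[[0.8,-0.5,0,0,0,0],[0.8,-0.5,0,0,0,0],[0.8,-0.4,0,0,0,0],[0,0,0,0,0,0],[0,0,0,0,0,0]]]' | head -2
python3 go.py .4315 -.0084 .0908 -19.7
```

```text
t: 16.55
tcp_pos: [0.4404, -0.0623, 0.2179]
t: 17.05
tcp_pos: [0.4308, -0.008, 0.2185]
t 17.05 tcp [ 0.4308 -0.008   0.2185] turn [-0.02  0.    0.01] shift [-0.01  0.04  6.39] now-axes [-0.01  0.05  6.39] w 0.0234 F [-0.4  0.1  0. ] q [-0.28  0.29  1.91 -0.    0.94  0.06]
```

```bash
python3 -m crank '[[[0,0,1,0,0,0],[0,0.04,1,0,0,0],[0,0,1,0,0,0],[0,0,1,0,0,0],[0,0,0.7,0,0,0],[0,0,0,0,0,0]]]' | sed -n '2p;4p'
python3 -m crank '[[[0,0,0.5,0,0,0],[0,0,0.5,0,0,0],[0,0,0.4,0,0,0],[0,0,0.2,0,0,0],[0,0,0,0,0,0],[0,0,0,0,0,0]]]'
```

```text
tcp_pos: [0.431, -0.0089, 0.1235]
wrist_force: [0.5, 0.3, -1.0]
t: 18.25
tcp_pos: [0.4322, -0.0084, 0.0933]
tool_rot: [[0.337, 0.941, 0.0], [0.941, -0.337, -0.0], [-0.0, 0.0, -1.0]]
wrist_force: [0.0, -0.5, 0.4]
width: 0.0241
grasp_force: 25.1
```

```bash
python3 -m crank '[[[-0.03,0,0.12,0,0,0],[0,0,0,0,0,0],[0,0,0,0,0,0]]]' | sed -n '2p;4p'
python3 -m crank '[[[0,0,0,0,0,0],[0,0,0,0,0,0],[0,0,0,0,0,0],[0,0,0,0,0,0]]]' 0.6 | sed -n '2p;4,6p'
python3 -m crank '[[[0,0,-1,0,0,0],[0,0,-1,0,0,0],[0,0,-1,0,0,0],[0,0,-1,0,0,0],[0,0,-1,0,0,0],[0,0,-0.5,0,0,0],[0,0,0,0,0,0],[0,0,0,0,0,0]]]' | head -2
python3 go.py .4738 .0283 .2 -79.7;python3 go.py .4738 .0283 .2 100.3
```

```text
tcp_pos: [0.432, -0.009, 0.0911]
wrist_force: [0.5, -0.4, -0.6]
tcp_pos: [0.4319, -0.009, 0.091]
wrist_force: [0.1, 0.4, 0.0]
width: 0.0514
grasp_force: 0.0
t: 19.75
tcp_pos: [0.4315, -0.0089, 0.2005]
t 19.75 tcp [ 0.4315 -0.0089  0.2005] turn [-0.01  0.   10.  ] shift [ 2.41 -1.45  0.02] now-axes [2.46 1.36 0.02] w 0.0513 F [ 0.4  0.2 -0.2] q [-0.28  0.32  1.93  0.    0.89  0.06]
t 19.75 tcp [ 0.4315 -0.0089  0.2005] turn [-0.e+00 -1.e-02 -2.e+01] shift [-2.41  1.45  0.02] now-axes [2.46 1.36 0.02] w 0.0513 F [ 0.4  0.2 -0.2] q [-0.28  0.32  1.93  0.    0.89  0.06]
```

```bash
python3 -m crank '[[[0,0,0,0,0,1],[0,0,0,0,0,1],[0,0,0,0,0,1],[0,0,0,0,0,1],[0,0,0,0,0,1],[0,0,0,0,0,1],[0,0,0,0,0,1],[0,0,0,0,0,1],[0,0,0,0,0,1],[0,0,0,0,0,1]]]' | head -1
python3 -m crank '[[[0.8,-0.5,0,0,0,0],[0.8,-0.5,0,0,0,0],[0.8,-0.45,0,0,0,0],[0,0,0,0,0,0],[0,0,0,0,0,0]]]' | head -1
python3 go.py .4738 .0283 .088 -79.7
python3 - <<'E'
from h import *
s=r.get_state(); im=r.grab_frame("wrist"); cv2.imwrite("pics/w3.png",im[:,:,::-1])
print(pix("wrist",[.4738,.0283,.11],s).round(0))
hsv=cv2.cvtColor(im,cv2.COLOR_RGB2HSV); m=cv2.inRange(hsv,(18,110,90),(38,255,255))
n,_,st,c=cv2.connectedComponentsWithStats(m)
for i in range(1,n):
    if st[i,4]>300: print(c[i].round(1),st[i,4],onplane("wrist",c[i],.11,s).round(4))
E
```

```text
t: 20.75
t: 21.25
t 21.25 tcp [0.4729 0.0283 0.1997] turn [-0.01  0.03  0.01] shift [0.04 0.01 5.58] now-axes [0.06 0.01 5.58] w 0.0511 F [-0.3 -0.4 -0.5] q [-0.18  0.37  1.83 -0.    0.94  1.21]
[320. 247.]
[444.7  90.5] 585 [ 0.5915 -0.0303  0.11  ]
[362.2 177.3] 1201 [0.529  0.0091 0.11  ]
[322. 242.] 1087 [0.4777 0.0278 0.11  ]
```

View pics/w3.png

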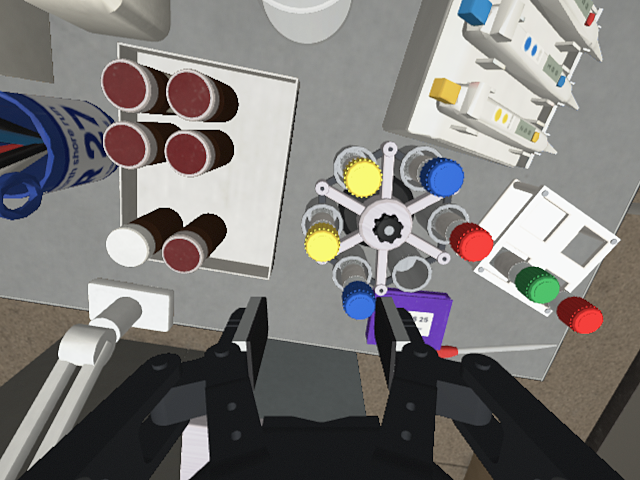

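The wrist view shows yellow E at (322,242), blue now in bucket D at (358,300), empty bucket C at (410,272), and red standing in the rack at (580,315). I grip yellow E and lift it.

```bash
python3 -m crank '[[[0.1,0,1,0,0,0],[0,0,1,0,0,0],[0,0,1,0,0,0],[0,0,1,0,0,0],[0,0,1,0,0,0],[0,0,0.6,0,0,0],[0,0,0,0,0,0],[0,0,0,0,0,0]]]' | sed -n 2,4p
python3 -m crank '[[[0,0,0,0,0,0],[0,0,0,0,0,0],[0,0,0,0,0,0],[0,0,0,0,0,0],[0,0,0,0,0,0],[0,0,0,0,0,0],[0,0,0,0,0,0]]]' 0 25
python3 -m crank '[[[0,0,-0.5,0,0,0],[0,0,-1,0,0,0],[0,0,-1,0,0,0],[0,0,-1,0,0,0],[0,0,-1,0,0,0],[0,0,-1,0,0,0],[0,0,-1,0,0,0],[0,0,0,0,0,0],[0,0,0,0,0,0]]]'
python3 -m crank '[[[0,0,0,0,0,1],[0,0,0,0,0,1],[0,0,0,0,0,1],[0,0,0,0,0,1],[0,0,0,0,0,1],[0,0,0,0,0,1],[0,0,0,0,0,1],[0,0,0,0,0,1],[0,0,0,0,0,1],[0,0,0,0,0,1]]]' | head -1
python3 go.py .4413 -.0632 .22 -139.7
```

```text
tcp_pos: [0.4753, 0.0281, 0.0889]
tool_rot: [[0.984, 0.178, -0.001], [0.178, -0.984, 0.0], [-0.001, -0.0, -1.0]]
wrist_force: [-0.3, -0.4, 0.7]
t: 22.8
tcp_pos: [0.4766, 0.0284, 0.0898]
tool_rot: [[0.984, 0.179, 0.002], [0.179, -0.984, -0.0], [0.002, 0.001, -1.0]]
wrist_force: [-0.6, -0.1, 5.8]
width: 0.0243
grasp_force: 24.8
t: 23.7
tcp_pos: [0.4757, 0.0286, 0.2192]
tool_rot: [[0.984, 0.179, 0.001], [0.179, -0.984, -0.0], [0.001, 0.0, -1.0]]
wrist_force: [-0.6, -0.0, -0.7]
width: 0.024
grasp_force: 24.7
t: 24.7
t 24.7 tcp [0.4747 0.0287 0.2174] turn [ 0.02  0.03 -0.04] shift [ 2.42  4.25 -0.13] now-axes [ 2.44  4.24 -0.12] w 0.0238 F [-0.4 -0.1  0.7] q [-0.18  0.35  1.81  0.    0.99  2.27]
```

```bash
python3 -m crank '[[[0.6,1,0,0,0,0],[0.6,1,0,0,0,0],[0.6,1,0,0,0,0],[0.6,1,0,0,0,0],[0,0.25,0,0,0,0],[0,0,0,0,0,0],[0,0,0,0,0,0]]]' | head -2
python3 - <<'E'
from h import *
a=np.radians(-79.7);Y=np.array([np.cos(a),np.sin(a),0]);Z=np.array([0,0,-1.])
s=dict(tcp_pos=np.array([.4729,.0283,.1997]),tool_rot=np.c_[np.cross(Y,Z),Y,Z])
print("bucketC rim",onplane("wrist",(411,273),.058,s).round(4),"hub",onplane("wrist",(389.5,230),.075,s).round(4))
E
python3 go.py .4413 -.0632 .092 -139.7
```

```text
t: 25.4
tcp_pos: [0.4417, -0.0624, 0.2184]
bucketC rim [ 0.4453 -0.0618  0.058 ] hub [ 0.4868 -0.0274  0.075 ]
t 25.4 tcp [ 0.4417 -0.0624  0.2184] turn [ 0.    0.01 -0.  ] shift [0.02 0.04 6.32] now-axes [0.03 0.04 6.32] w 0.0239 F [-0.4  1.4 -0.9] q [-0.39  0.31  1.88  0.    0.96  2.05]
```

```bash
python3 -m crank '[[[0,0,1,0,0,0],[0,0,1,0,0,0],[0,0,1,0,0,0],[0,0,1,0,0,0],[0,0,0.7,0,0,0],[0,0,0,0,0,0]]]' | sed -n '2p;4p'
python3 -m crank '[[[0,0,0.5,0,0,0],[0,0,0.5,0,0,0],[0,0,0.4,0,0,0],[0,0,0.2,0,0,0],[0,0,0,0,0,0],[0,0,0,0,0,0]]]'
```

```text
tcp_pos: [0.4412, -0.0617, 0.1233]
wrist_force: [-0.4, 0.0, -1.1]
t: 26.6
tcp_pos: [0.4422, -0.0631, 0.0929]
tool_rot: [[0.646, -0.763, 0.0], [-0.763, -0.646, -0.0], [0.0, -0.0, -1.0]]
wrist_force: [0.0, -0.4, -0.2]
width: 0.0238
grasp_force: 24.7
```

```bash
python3 -m crank '[[[0,0,0.12,0,0,0],[0,0,0,0,0,0],[0,0,0,0,0,0]]]' | sed -n '2p;4p'
python3 -m crank '[[[0,0,0,0,0,0],[0,0,0,0,0,0],[0,0,0,0,0,0],[0,0,0,0,0,0]]]' 0.6 | sed -n '2p;4,6p'
python3 -m crank '[[[0,0,-1,0,0,0],[0,0,-1,0,0,0],[0,0,-1,0,0,0],[0,0,-1,0,0,0],[0,0,-1,0,0,0],[0,0,-0.5,0,0,0],[0,0,0,0,0,0],[0,0,0,0,0,0]]]' | head -2
python3 -m crank '[[[0,0,0,0,0,-1],[0,0,0,0,0,-1],[0,0,0,0,0,-1],[0,0,0,0,0,-1],[0,0,0,0,0,-1],[0,0,0,0,0,-1],[0,0,0,0,0,-1],[0,0,0,0,0,-1],[0,0,0,0,0,-1],[0,0,0,0,0,-1]]]' | head -1
python3 -m crank '[[[0,0,0,0,0,-1],[0,0,0,0,0,-1],[0,0,0,0,0,-1],[0,0,0,0,0,-1],[0,0,0,0,0,-1],[0,0,0,0,0,-1],[0,0,0,0,0,-1],[0,0,0,0,0,-1],[0,0,0,0,0,-1],[0,0,0,0,0,-1]]]' | head -1
python3 go.py .4475 -.1996 .2 -19.7
```

```text
tcp_pos: [0.4422, -0.0631, 0.0906]
wrist_force: [1.2, 0.4, 0.6]
tcp_pos: [0.4421, -0.0631, 0.0906]
wrist_force: [0.1, 0.8, 0.0]
width: 0.0513
grasp_force: 0.0
t: 28.1
tcp_pos: [0.4417, -0.0629, 0.2001]
t: 29.1
t: 30.1
t 30.1 tcp [ 0.4412 -0.0628  0.1992] turn [-0.03 -0.    0.04] shift [-6.34  2.6  -0.04] now-axes [-6.35  2.58 -0.05] w 0.0512 F [ 0.  -0.3 -0.6] q [-0.39  0.34  1.9  -0.    0.9  -0.05]
```

```bash
python3 -m crank '[[[-1,0.4,0,0,0,0],[-1,0.4,0,0,0,0],[-1,0.4,0,0,0,0],[-1,0.4,0,0,0,0],[-1,0.4,0,0,0,0],[-1,0.4,0,0,0,0],[-0.35,0.2,0,0,0,0],[0,0,0,0,0,0],[0,0,0,0,0,0]]]' | head -1
python3 go.py .4475 -.1996 .079 -19.7
python3 - <<'E'
from h import *
s=r.get_state(); im=r.grab_frame("wrist")
print(pix("wrist",[.4475,-.1996,.10],s).round(0))
for uv,a in caps(im,"red",(240,160,400,320),300): print(uv.round(1),a,onplane("wrist",uv,.10,s).round(4))
E
```

```text
t: 31.0
t 31.0 tcp [ 0.4475 -0.1992  0.1998] turn [-0.02 -0.01 -0.  ] shift [-0.02  0.01  6.04] now-axes [-0.03  0.02  6.04] w 0.0508 F [-0.3  0.1  0.1] q [-0.65  0.39  1.8   0.    0.95 -0.3 ]
[320. 244.]
[320.1 241.9] 965 [ 0.4477 -0.1982  0.1   ]
```

```bash
python3 -m crank '[[[0,0,1,0,0,0],[0,0,1,0,0,0],[0,0,1,0,0,0],[0,0,1,0,0,0],[0,0,1,0,0,0],[0,0,1,0,0,0],[0,0,0.05,0,0,0],[0,0,0,0,0,0],[0,0,0,0,0,0]]]' | sed -n 2,4p
python3 -m crank '[[[0,0,0,0,0,0],[0,0,0,0,0,0],[0,0,0,0,0,0],[0,0,0,0,0,0],[0,0,0,0,0,0],[0,0,0,0,0,0],[0,0,0,0,0,0]]]' 0 25
python3 -m crank '[[[0,0,-0.5,0,0,0],[0,0,-1,0,0,0],[0,0,-1,0,0,0],[0,0,-1,0,0,0],[0,0,-1,0,0,0],[0,0,-1,0,0,0],[0,0,-1,0,0,0],[0,0,-0.6,0,0,0],[0,0,0,0,0,0],[0,0,0,0,0,0]]]'
python3 -m crank '[[[0,0,0,0,0,1],[0,0,0,0,0,1],[0,0,0,0,0,1],[0,0,0,0,0,1],[0,0,0,0,0,1],[0,0,0,0,0,1],[0,0,0,0,0,1],[0,0,0,0,0,1],[0,0,0,0,0,1],[0,0,0,0,0,1]]]' | head -1
python3 go.py .4742 .0283 .22 -79.7
```

```text
tcp_pos: [0.4487, -0.2001, 0.0804]
tool_rot: [[0.337, 0.942, 0.001], [0.942, -0.337, -0.001], [-0.0, 0.001, -1.0]]
wrist_force: [-0.3, -0.4, 0.0]
t: 32.65
tcp_pos: [0.4485, -0.2005, 0.0804]
tool_rot: [[0.337, 0.941, 0.001], [0.941, -0.337, -0.001], [-0.0, 0.001, -1.0]]
wrist_force: [-0.8, 0.8, 6.4]
width: 0.0238
grasp_force: 24.5
t: 33.65
tcp_pos: [0.4479, -0.2, 0.2216]
tool_rot: [[0.337, 0.941, 0.0], [0.941, -0.337, -0.0], [-0.0, 0.0, -1.0]]
wrist_force: [0.0, -0.5, -0.9]
width: 0.0238
grasp_force: 24.9
t: 34.65
t 34.65 tcp [ 0.4474 -0.1996  0.2203] turn [-0.02  0.02 -0.04] shift [ 3.350e+00 -1.097e+01  1.000e-02] now-axes [  3.3  -10.99   0.03] w 0.0241 F [ 0.1 -1.1 -0.6] q [-0.65  0.36  1.77 -0.    1.01  0.75]
```

```bash
python3 -m crank '[[[0.3,-1,0,0,0,0],[0.3,-1,0,0,0,0],[0.3,-1,0,0,0,0],[0.3,-1,0,0,0,0],[0.3,-1,0,0,0,0],[0.3,-1,0,0,0,0],[0.3,-1,0,0,0,0],[0.3,-1,0,0,0,0],[0.3,-1,0,0,0,0],[0.3,-1,0,0,0,0]]]' | head -1
python3 -m crank '[[[0.3,-0.95,0,0,0,0],[0,0,0,0,0,0],[0,0,0,0,0,0],[0,0,0,0,0,0]]]' | head -1
python3 go.py .4742 .0283 .0908 -79.7
python3 - <<'E'
from h import *
cv2.imwrite("pics/s2.png",cv2.resize(r.grab_frame("side")[80:280,230:430],None,fx=3,fy=3,interpolation=2)[:,:,::-1])
E
```

```text
t: 35.65
t: 36.05
t 36.05 tcp [0.4737 0.0265 0.221 ] turn [-0.    0.01 -0.01] shift [ 0.04 -0.09  6.51] now-axes [ 0.05 -0.08  6.51] w 0.0241 F [-0.3  0.2  0.9] q [-0.18  0.34  1.81 -0.    0.99  1.21]
```

View pics/s2.png

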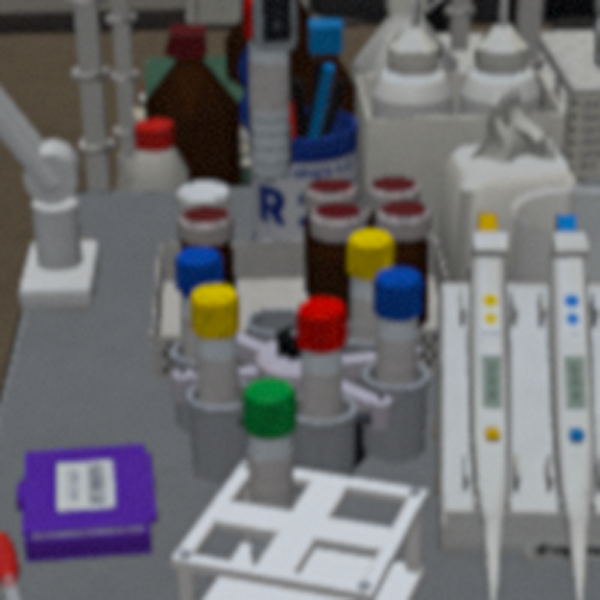

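The side view shows the held red tube upright at (268,110), above the empty bucket E at (275,325). Blue at (200,270) and yellow at (213,310) stand in their new buckets. I lower the red tube.

```bash
python3 -m crank '[[[0.05,-0.1,1,0,0,0],[0,0,1,0,0,0],[0,0,1,0,0,0],[0,0,1,0,0,0],[0,0,0.7,0,0,0],[0,0,0,0,0,0]]]' | sed -n '2p;4p'
python3 -m crank '[[[0,0,0.5,0,0,0],[0,0,0.5,0,0,0],[0,0,0.4,0,0,0],[0,0,0.3,0,0,0],[0,0,0,0,0,0],[0,0,0,0,0,0]]]'
```

```text
tcp_pos: [0.4734, 0.0286, 0.1259]
wrist_force: [-0.2, -0.4, 0.0]
t: 37.3
tcp_pos: [0.4747, 0.0293, 0.0934]
tool_rot: [[0.984, 0.179, -0.0], [0.179, -0.984, 0.0], [-0.0, -0.0, -1.0]]
wrist_force: [-0.2, -0.1, -0.3]
width: 0.0238
grasp_force: 24.8
```

```bash
python3 -m crank '[[[0,0,0.13,0,0,0],[0,0,0,0,0,0],[0,0,0,0,0,0]]]' | sed -n '2p;4p'
python3 -m crank '[[[0,0,0,0,0,0],[0,0,0,0,0,0],[0,0,0,0,0,0],[0,0,0,0,0,0]]]' 0.6 | sed -n '2p;4,6p'
python3 -m crank '[[[0,0,-1,0,0,0],[0,0,-1,0,0,0],[0,0,-1,0,0,0],[0,0,-1,0,0,0],[0,0,-1,0,0,0],[0,0,-1,0,0,0],[0,0,-1,0,0,0],[0,0,-1,0,0,0],[0,0,0,0,0,0],[0,0,0,0,0,0]]]' | head -2
python3 - <<'E'
from h import *
s=r.get_state(); w=r.grab_frame("wrist"); sd=r.grab_frame("side")
a=w[100:400,240:640]; b=cv2.resize(sd[100:250,250:400],(300,300),interpolation=2)
cv2.imwrite("pics/fin.png",np.hstack([a,b])[:,:,::-1])
R0=np.array([.4835,-.0270])
for i,(k,c) in enumerate(zip("ABCDEF",["blue","red","yellow","blue","red","yellow"])):
    an=np.radians(-19.7-60*i); p=R0+.056*np.array([np.cos(an),np.sin(an)])
    print(k,c,"wrist px",pix("wrist",[*p,.11],s).round(0),"side px",pix("side",[*p,.105]).round(1))
for c in ("red","blue","yellow"):
    print(c,[(u.round(1).tolist(),a) for u,a in caps(sd,c,(280,145,380,235),40)])
E
```

```text
tcp_pos: [0.4748, 0.0293, 0.0911]
wrist_force: [-0.9, -1.2, -0.7]
tcp_pos: [0.4747, 0.0292, 0.091]
wrist_force: [-0.5, 0.1, 0.1]
width: 0.0512
grasp_force: 0.0
t: 39.0
tcp_pos: [0.4744, 0.0292, 0.2508]
A blue wrist px [422. 174.] side px [361.5 177.8]
B red wrist px [448. 230.] side px [336.  188.2]
C yellow wrist px [411. 280.] side px [301.6 184. ]
D blue wrist px [351. 280.] side px [295.5 170.3]
E red wrist px [321. 230.] side px [320.8 161.3]
F yellow wrist px [355. 174.] side px [352.5 164.7]
red [([320.7, 159.9], 194), ([336.9, 187.3], 279)]
blue [([295.5, 168.2], 176), ([362.6, 177.0], 244)]
yellow [([352.5, 163.5], 227), ([301.1, 183.1], 251)]
```

View pics/fin.png

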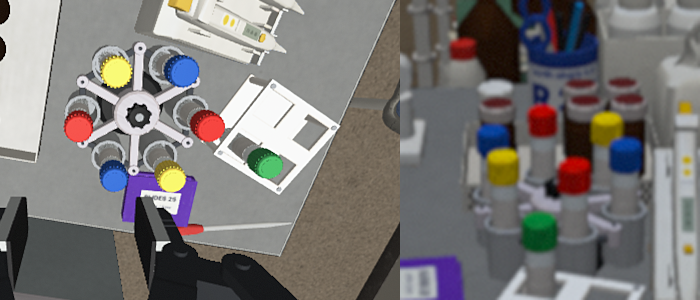

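The final views show red (78,126) facing red (208,126), yellow (117,72) facing yellow (171,180), and blue (182,71) facing blue (113,176). All six are upright, with cap positions within about 2 px of those predicted for a seated tube. The green tube is in the rack, the slide case hasn't moved, and the gripper is clear.

```bash
python3 -c "
from workcell import r
print(r.job_done())"
```

```text
the job is handed in; nothing more can be done
None
```

The rotor is balanced and the job handed in at about 39 s: each tube now faces one of the same cap colour, all six upright on the bucket floors by the final camera check, with the green tube and slide case left alone.

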